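# Set the tube shaker four clicks faster and start it

### The job

The tubes in the tube shaker need a faster shake: with a fingertip against the grip bar of its speed dial, push the dial clockwise exactly four clicks on from where it stands, and only then press the green start button fully down and let it come up again. Do not take the dial's bar between the fingers; leave the tubes standing in the block, and the marker and the bottle beside the shaker where they are.

Things in the scene. Friction and masses are not known exactly. Their poses are not given: they have to be found in the camera images.
- shaker: Tube shaker, fixed; white, 230 deep (x) x 210 mm wide (y). Origin: centre of its underside, on the bench; -x is its front, facing the robot; z up. Front half: flat control deck 64 mm above the bench with black dial (x -62, y +43 mm) and green button (x -62, y -57 mm). Back half (x from -7 mm): housing 78 mm high, aluminium tube block 86 mm high; tubes in it reach 148 mm above the bench.
- dial_centre (a point): Point on the dial's upright axis, half-way up its grip bar (18 mm above the deck). The black dial has a knurled round skirt 66 mm across, its top 7.5 mm above the deck, and across it an upright grip bar 62 mm long, 12 mm thick, from 7 to 29 mm above the deck. Seen from the axis towards the pointer end, pushing the bar's left flank there, or its other flank at the blunt end, turns it clockwise.
- pointer_tip (a point): Middle of the end face of the grip bar at its pointer end (the end with the white line), 31 mm from the dial's axis, 18 mm above the deck. Turns with the dial. (In the rules, speed_dial_c0 is the left and speed_dial_c1 the right half of the bar's thickness, seen from the axis towards this end.)
- speed_dial (a joint): Dial angle in rad, growing clockwise seen from above. Eight click stops 30 degrees apart: 0, 0.524 ... 3.665, each marked by a dash on the deck; end stops just beyond. Starts in one of the first three, settling at once. 0.13 N m (6 N at 22 mm from the axis) starts it out of a stop; the torque falls to nothing half-way to the next stop, from where the dial springs on into that stop by itself.
- start (a joint): Travel of the green start button in m: 0 up, 0.005 fully down. A spring returns it; fully down takes 5 N.
- start_top (a point): Centre of the top face of the green start button, 25 mm across, 15 mm above the deck when up, in a grey bezel 38 mm across and 6 mm high. The button moves straight down.
- tube_a: 15 ml tube with blue cap, 22 x 22 x 126 mm, standing loosely in one of the block's eight holes: front row, left end. Origin: centre of its lower end, z along the tube.
- tube_b: The same kind of tube, in the back row, right of the middle.
- marker_pen: Loose felt marker lying on the bench in front of the shaker, 139 mm long, 17 mm thick. Origin: centre of its underside, x along its length.
- amber_bottle: Loose amber dropper bottle standing right of the shaker, 33 mm across, 79 mm high. Origin: centre of its underside.

How it is judged:
On the way, in this order (a step that is already met when the one before it is completed fails the run):
1. the dial rests four clicks on from where it started (distance of pointer_tip from where it was at the start of the episode between 0.0505 and 0.0568 m and velocity of joint speed_dial between -0.1 and 0.1 rad/s and value of joint start below 0.001 m), for 0.3 s.
2. the start button is pressed fully down (value of joint start above 0.0042 m), for 0.05 s.
At the end, for the whole second after the job is handed in: The dial rests in the click stop exactly four on (120 degrees, within about 10 degrees) clockwise from where it started, the start button has been pressed after that and is up again, the tubes stand in the block and the marker and the bottle were left where they were (all of step 1); the robot touches nothing.
It fails at once if the start button is pressed while the dial is not four clicks on (value of joint start above 0.0025 m and (distance of pointer_tip from where it was at the start of the episode below 0.0505 m or distance of pointer_tip from where it was at the start of the episode above 0.0568 m)).
It fails at once if the dial's grip bar is taken between the fingers (contact force between the fingers and speed_dial_c0 above 2 N and contact force between the fingers and speed_dial_c1 above 2 N).
It fails at once if a tube is lifted, knocked or pulled from the block (distance of any of tube_a, tube_b from where it was at the start of the episode above 0.015 m).
It fails at once if the marker or the bottle is moved (distance of any of marker_pen, amber_bottle from where it was at the start of the episode above 0.02 m).
It also fails if it takes over 54 s, if anything falls off the work surface, if the arm or the gripper's body presses on something with over 40 N, if the wrist force passes 120 N, or if a joint passes its speed limit or range.

### The arm

A 6-joint arm with a two-finger parallel gripper is mounted at the origin on a cart in front of the work surface, level with it; the furniture and walls round the work are solid. World frame = base frame: x ahead of the robot, y to its left, z up, the work surface at z = 0. Lengths are in m, angles in rad, forces in N, time in s.
With the tool pointing down it reaches from about 0.375 to 0.975 m from the base axis. Payload 3.8 kg.
Tool frame: the origin (TCP) lies at the very end of the fingers, on their centre line; the grasp point (between the pads) lies r.pinch_z behind it (r.pinch_z is the distance from the TCP to the grasp point, in m); z points along the fingers, x is the direction in which the jaws open and shut, and the axes are right-handed (so a half turn about z gives the same grasp; the last joint's range is limited). The gripper opens to 85 mm and grips with 20 to 120 N. Pads are 22 mm wide; open, the fingers measure 114 mm over their backs; the gripper's body (76 mm by 85 mm) begins 54 mm behind the grasp point. The pads swing forward as they close: fully open they stand 13 mm farther back than shut.
Start: joints at [-1.329, 0.264, 1.604, -0, 1.274, -0.037], TCP at [0.186, -0.649, 0.231] pointing down, gripper open.
Joint ranges: [-2.63, 2.63], [-0.94, 2.18], [0.31, 2.57], [-1.31, 4.45], [0, 2.66], [-2.55, 2.55]. Speed limits (rad/s): [2.57, 2.57, 3.14, 3.14, 3.14, 3.14].

### API

Orientations are given as a unit quaternion [w, x, y, z].
In Python, from bench import r gives the robot as it stands.
- The arm moves only by the tool jog_arm, never from a script. Its argument "deltas" is a list that holds one entry, the list of rows, each a list of 7 numbers: the turn, a rotation vector about the tool's x, y, z in rad, then the shift along the tool's x, y, z in cm, then the closure in counts, from 0 (fully open) to 255 (shut). A call has 1 to 8 rows; each row shifts and turns the commanded pose from where the row before left it, along the tool's axes as they then stand; what a row does not reach is not made up. A row lasts 1/12 s, in which the tool goes at most 41.7 mm and 7.16 degrees, less where a joint would pass 70% of its speed; a pose out of reach is approached as far as the arm can. A call with a gripper value outside its range is refused whole. The fingers move at their own pace and stop on an object; "squeeze" is the grip in N (left out, the last holds). Time passes only in rows, so rows that do not move let the fingers close. It gives the time, the measured TCP pose, the force and the opening at its end, in the units of the state.
- r.observe(): the state, without advancing time (a new reading comes with each control period).
- r.read_camera(name): name is "side" or "top"; returns a dict with "image" (384x512x3 uint8, red, green, blue), "intrinsics" (3x3 intrinsics, pixels), "k1" (the pictures are not rectified: a ray, as slopes to the right and down, at radius r is drawn at 1 + k1 r^2 times it, then the intrinsics apply), "pose" (4x4, takes a point from camera to world coordinates). Camera axes: x right, y down, z forward; pixel columns grow to the right and rows downward; lengths in m; the calibration is good to about 2 mm. A picture is of the moment at which its call begins. There is no depth.
- r.close_job(): hands the job in, once; it reports no verdict.
The state is a dict: "time": time; "qpos": joint angles; "qd": joint speeds; "tau": joint torques, N m; "ee_pos": TCP position; "ee_rot": TCP orientation; "wrist_force": force on the tool from outside, world axes, zero at the start; "wrist_torque": the same for the moment, N m; "opening": opening from 0.0 (shut) to 1.0 (fully open).
Only numpy, scipy, OpenCV 4.12 (cv2) and the standard library are available. Lean on these libraries where they do the work, as an engineer would, in place of code of your own. Each camera call takes 0.05 s, during which the arm holds its last target.

## Working session

There is one attempt and no reset: what is moved stays moved. The work goes in short steps, Python scripts to look and compute and a tool call to move; the robot and the scene stay as the last step left them, time stands still between calls to the robot, and variables do not carry over. Pictures are saved under pics/ and viewed, and the job is handed in when it is done.

Besides the shell and the picture viewer there is one more tool, called after "Request:" as name(argument=value, ...), one argument or row to a line, values as JSON. jog_arm: Moves the arm, as the interface text tells. Its arguments: {"type":"object","properties":{"deltas":{"type":"array","items":{"type":"array","items":{"type":"array","items":{"type":"number"}}}},"squeeze":{"type":"number"}},"required":["deltas"]}

```bash
mkdir -p pics; ls
cat > h.py <<'E'
import numpy as np, cv2
from bench import r
def cam(n,f):
    c=r.read_camera(n); cv2.imwrite('pics/'+f,c['image'][:,:,::-1]); return c
def ray(c,uv):
    K=np.array(c['intrinsics']);k=c['k1'];P=np.array(c['pose'])
    d=np.array([(uv[0]-K[0,2])/K[0,0],(uv[1]-K[1,2])/K[1,1]]);s=d.copy()
    for _ in range(30): s=d/(1+k*(s@s))
    return P[:3,3],P[:3,:3]@np.array([s[0],s[1],1])
def onz(c,uv,z):
    o,d=ray(c,uv); return o+d*(z-o[2])/d[2]
def proj(c,p):
    K=np.array(c['intrinsics']);k=c['k1'];P=np.array(c['pose'])
    q=P[:3,:3].T@(np.array(p)-P[:3,3]); s=q[:2]/q[2]; s=s*(1+k*(s@s))
    return np.array([K[0,0]*s[0]+K[0,2],K[1,1]*s[1]+K[1,2]])
E
python3 - <<'E'
from h import *
for n in('side','top'):
    c=cam(n,n+'0.png'); print(n,c['intrinsics'],c['k1'],c['pose'])
print(r.observe(), r.pinch_z)
E
```

```text
pics
side [[486.43320087   0.         252.17357873]
 [  0.         486.43320087 191.72976678]
 [  0.           0.           1.        ]] -0.028568382904169274 [[ 0.91643037 -0.27569698  0.29008024  0.26110386]
 [-0.40001462 -0.60934252  0.68460938 -0.70170555]
 [-0.01198651 -0.74343317 -0.66870281  0.7232976 ]
 [ 0.          0.          0.          1.        ]]
top [[361.59743942   0.         257.67892949]
 [  0.         361.59743942 192.3915998 ]
 [  0.           0.           1.        ]] -0.022434769506057196 [[ 0.00391751 -0.98723904  0.15919713  0.41304301]
 [-0.99977285 -0.00720195 -0.02005956 -0.03807306]
 [ 0.02095011 -0.15908238 -0.987043    0.93568852]
 [ 0.          0.          0.          1.        ]]
{'time': 0.1, 'qpos': array([-1.32890303e+00,  2.64661750e-01,  1.60527714e+00, -1.74638875e-05,
        1.27371770e+00, -3.69256472e-02]), 'qd': array([ 1.37067678e-04, -9.87197711e-04, -3.62747189e-03,  6.29196232e-05,
       -2.57936204e-04,  5.24454667e-04]), 'tau': array([ 6.48070800e-04, -5.16705573e+01, -3.68588877e+01, -3.66617166e-05,
        6.19679864e-03, -8.18860798e-06]), 'ee_pos': array([ 0.18558548, -0.64827331,  0.23007592]), 'ee_rot': array([-6.44756355e-04,  7.98506095e-01, -6.01985840e-01, -8.05804447e-04]), 'wrist_force': array([-0.21525346, -0.01578921, -0.45825176]), 'wrist_torque': array([-0.01076166,  0.04477733,  0.05927449]), 'opening': 1.004111805427931} 0.0187
```

View pics/side0.png

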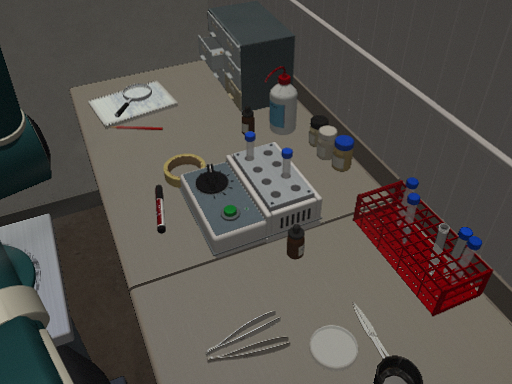

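View pics/top0.png

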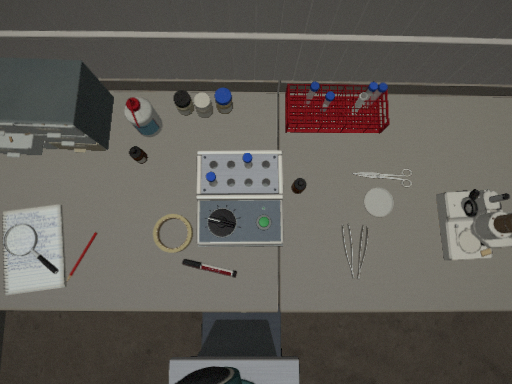

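The top view shows the shaker with its dial at about (221,222), the green button at (264,222), the marker at (210,268) and the bottle at (299,185). I'll zoom in on these.

Run:
```python
from h import *
a=cv2.imread('pics/top0.png')[140:285,180:320]; b=cv2.imread('pics/side0.png')[120:270,145:335]
cv2.imwrite('pics/topz.png',cv2.resize(a,None,fx=5,fy=4*1.25/1.25*1.0,interpolation=cv2.INTER_CUBIC)[:600])
cv2.imwrite('pics/topd.png',cv2.resize(cv2.imread('pics/top0.png')[195:250,190:290],None,fx=8,fy=8,interpolation=cv2.INTER_CUBIC))
cv2.imwrite('pics/sided.png',cv2.resize(cv2.imread('pics/side0.png')[150:240,175:275],None,fx=6,fy=6,interpolation=cv2.INTER_CUBIC))
```

```text
(no output)
```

View pics/topd.png

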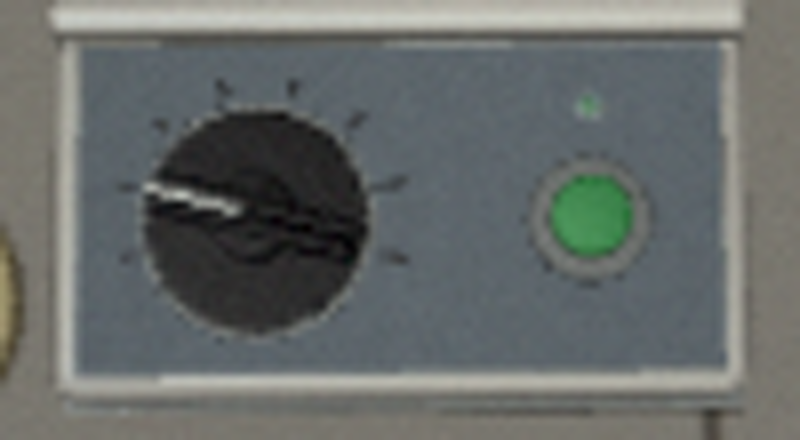

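View pics/sided.png

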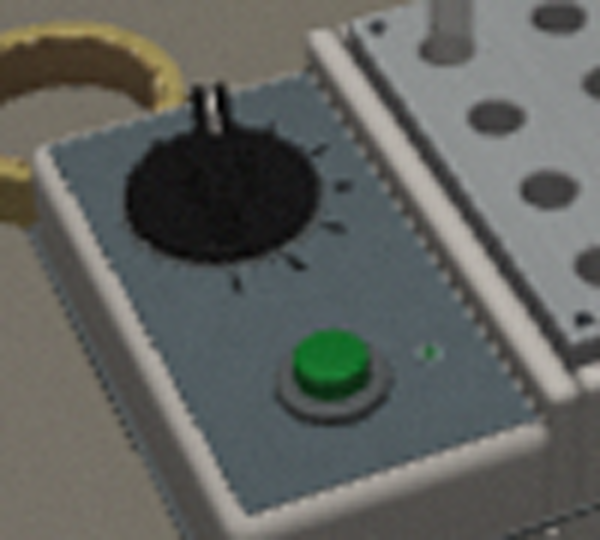

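```bash
cat > m.py <<'E'
from h import *
def blob(m,near):
    n,l,s,ce=cv2.connectedComponentsWithStats(m.astype(np.uint8))
    i=max((i for i in range(1,n) if np.hypot(*(ce[i]-near))<25),key=lambda i:s[i,4]); return (l==i),ce[i],s[i,4]
E
python3 - <<'E'
from m import *
for n,nb,nd in(('top',(264,222),(222,222)),('side',(230,211),(210,181))):
    c=r.read_camera(n); im=c['image'].astype(int)
    R,G,B=im[...,0],im[...,1],im[...,2]
    m,ce,a=blob((G>1.5*R)&(G>1.4*B)&(G>60),nb); print(n,'btn',ce,a,onz(c,ce,.079))
    m,ce,a=blob(im.max(2)<62,nd)
    cs,_=cv2.findContours(m.astype(np.uint8),cv2.RETR_EXTERNAL,cv2.CHAIN_APPROX_NONE)
    k=max(cs,key=len); e=cv2.fitEllipse(cv2.convexHull(k)); print('dial',a,e,onz(c,e[0],.0715))
    w=np.zeros(im.shape[:2],bool); w[nd[1]-22:nd[1]+15,nd[0]-20:nd[0]+15]=1
    m=(im.min(2)>105)&w; ys,xs=np.nonzero(m)
    if len(xs): 
        P=np.array([onz(c,(x,y),.093)[:2] for x,y in zip(xs,ys)]); print('white',len(xs),P.mean(0), P[:12].round(3).tolist())
E
```

```text
top btn [263.5308642  221.44444444] 81 [ 0.48155156 -0.06963304  0.079     ]
dial 562 ((221.69183349609375, 221.98614501953125), (26.777257919311523, 27.30211067199707), 65.12937927246094) [0.48028544 0.02995439 0.0715    ]
white 41 [0.4871961  0.04360319] [[0.53, 0.075], [0.53, 0.073], [0.53, 0.071], [0.53, 0.068], [0.53, 0.066], [0.53, 0.064], [0.53, 0.061], [0.53, 0.059], [0.511, 0.035], [0.511, 0.021], [0.509, 0.042], [0.507, 0.047]]
side btn [229.68131868 209.05494505] 91 [ 0.48174802 -0.0696767   0.079     ]
dial 635 ((211.9645538330078, 179.2509002685547), (29.594497680664062, 33.51304626464844), 66.29086303710938) [0.48356823 0.03518638 0.0715    ]
white 52 [0.46297488 0.03283862] [[0.512, 0.055], [0.514, 0.054], [0.516, 0.053], [0.518, 0.053], [0.473, 0.069], [0.488, 0.062], [0.49, 0.062], [0.506, 0.055], [0.507, 0.054], [0.509, 0.053], [0.511, 0.052], [0.495, 0.056]]
```

```bash
cat >> m.py <<'E'
from scipy.spatial.transform import Rotation as Ro
def st(tgt=None):
    s=r.observe(); q=s['ee_rot']; R=Ro.from_quat([q[1],q[2],q[3],q[0]])
    X=R.as_matrix()
    print('t',round(s['time'],2),'p',s['ee_pos'].round(4),'xang',np.degrees(np.arctan2(X[1,0],X[0,0])).round(2),'z',X[:,2].round(3),'F',s['wrist_force'].round(1),'q',s['qpos'].round(2),'op',round(s['opening'],3))
    if tgt is not None: print('tool shift cm',(X.T@(np.array(tgt)-s['ee_pos'])*100).round(2))
    return s,X
E
python3 - <<'E'
from m import *
st([.497,0.001,.231])
c=r.read_camera('top'); print(onz(c,(211,177),.148),onz(c,(247,158),.148))
E
```

```text
t 0.2 p [ 0.1857 -0.6485  0.2304] xang -74.03 z [-0.     0.001 -1.   ] F [-1.1  0.4 -0.5] q [-1.33  0.26  1.6   0.    1.27 -0.04] op 1.0
tool shift cm [-5.387e+01 -4.781e+01  2.000e-02]
[0.57389515 0.04956237 0.148     ] [ 0.61795662 -0.02984563  0.148     ]
```

Request:
jog_arm(
  deltas=[
    [[0,0,0,-2.7,-2.4,0,255],[0,0,0,-2.7,-2.4,0,255],[0,0,0,-2.7,-2.4,0,255],[0,0,0,-2.7,-2.4,0,255],[0,0,0,-2.7,-2.4,0,255],[0,0,0,-2.7,-2.4,0,255],[0,0,0,-2.7,-2.4,0,255],[0,0,0,-2.7,-2.4,0,255]],
  ],
)

```text
time: 0.92
ee_pos: [0.3112, -0.3867, 0.2312]
ee_rot: [-0.0, 0.798, -0.602, 0.0]
wrist_force: [-0.3, -0.3, 0.8]
opening: -0.001
```

Request:
jog_arm(
  deltas=[
    [[0,0,0,-2.7,-2.4,0,255],[0,0,0,-2.7,-2.4,0,255],[0,0,0,-2.7,-2.4,0,255],[0,0,0,-2.7,-2.4,0,255],[0,0,0,-2.7,-2.4,0,255],[0,0,0,-2.7,-2.4,0,255],[0,0,0,-2.7,-2.4,0,255],[0,0,0,-2.7,-2.4,0,255]],
  ],
)

```text
time: 1.58
ee_pos: [0.4364, -0.1262, 0.2315]
ee_rot: [-0.0, 0.798, -0.602, 0.0]
wrist_force: [1.2, 0.6, -0.3]
opening: 0.0
```

Request:
jog_arm(
  deltas=[
    [[0,0,0,-2.6,-2.3,0,255],[0,0,0,-2.6,-2.3,0,255],[0,0,0,-2.6,-2.3,0,255],[0,0,-0.12,-2.6,-2.3,0,255],[0,0,-0.12,0,0,0,255],[0,0,-0.12,0,0,0,255],[0,0,-0.12,0,0,0,255],[0,0,-0.12,0,0,0,255]],
  ],
)

```text
time: 2.25
ee_pos: [0.4958, -0.0021, 0.2312]
ee_rot: [0.0, 0.942, -0.336, -0.0]
wrist_force: [0.7, -0.3, 0.2]
opening: 0.002
```

Request:
jog_arm(
  deltas=[
    [[0,0,-0.12,0,0,0,255],[0,0,-0.12,0,0,0,255],[0,0,-0.12,0,0,0,255],[0,0,-0.12,0,0,0,255],[0,0,-0.12,0,0,0,255],[0,0,-0.12,0,0,0,255],[0,0,-0.12,0,0,0,255],[0,0,-0.12,0,0,0,255]],
  ],
)

```text
time: 2.92
ee_pos: [0.4957, -0.0026, 0.2312]
ee_rot: [-0.0, 0.991, 0.137, -0.0]
wrist_force: [0.0, -0.1, -0.9]
opening: 0.002
```

Request:
jog_arm(
  deltas=[
    [[0,0,-0.12,0,0,0,255],[0,0,-0.12,0,0,0,255],[0,0,-0.12,0,0,0,255],[0,0,-0.12,0,0,0,255],[0,0,-0.12,0,0,0,255],[0,0,-0.12,0,0,0,255],[0,0,-0.12,0,0,0,255],[0,0,-0.12,0,0,0,255]],
  ],
)

```text
time: 3.58
ee_pos: [0.4958, -0.0026, 0.2313]
ee_rot: [-0.0, 0.816, 0.579, 0.0]
wrist_force: [-0.4, -0.6, 1.1]
opening: 0.003
```

Run:
```python
from m import *
st([.497,0.001,.231]); cam('side','s1.png'); cam('top','t1.png')
```

```text
t 3.58 p [ 0.4958 -0.0026  0.2313] xang 70.7 z [ 0.  0. -1.] F [-0.4 -0.6  1.1] q [-0.06 -0.08  1.98  0.    1.24 -1.29] op 0.003
tool shift cm [ 0.38 -0.    0.03]
```

View pics/s1.png

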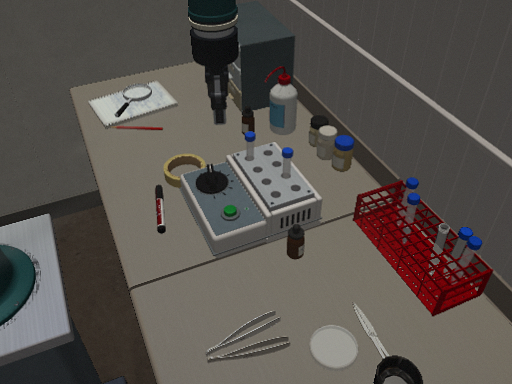

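View pics/t1.png

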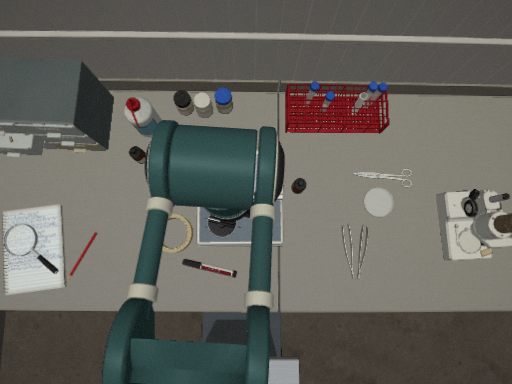

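The side view shows the shut fingers at (219,120), hanging clear above the dial at (211,181). The arm hides the dial in the top view, so I'll check with the side camera. Next I correct the pose and go down.

Request:
jog_arm(
  deltas=[
    [[0,0,-0.075,0.4,0,0,255],[0,0,0,0,0,3,255],[0,0,0,0,0,3,255],[0,0,0,0,0,3,255],[0,0,0,0,0,2,255],[0,0,0,0,0,0,255]],
  ],
)

```text
time: 4.18
ee_pos: [0.4929, 0.0014, 0.1162]
ee_rot: [-0.003, 0.796, 0.605, -0.004]
wrist_force: [-0.3, 0.1, -0.0]
opening: -0.002
```

Run:
```python
from m import *
st([.497,0.001,.079]); c=cam('side','s2.png')
im=cv2.imread('pics/s2.png')[90:240,150:280]; cv2.imwrite('pics/s2z.png',cv2.resize(im,None,fx=4,fy=4,interpolation=cv2.INTER_CUBIC))
```

```text
t 4.18 p [0.4929 0.0014 0.1162] xang 74.47 z [-0.01  0.   -1.  ] F [-0.3  0.1 -0. ] q [-0.05  0.03  2.1   0.    1.03 -1.35] op -0.002
tool shift cm [0.09 0.44 3.72]
```

View pics/s2z.png

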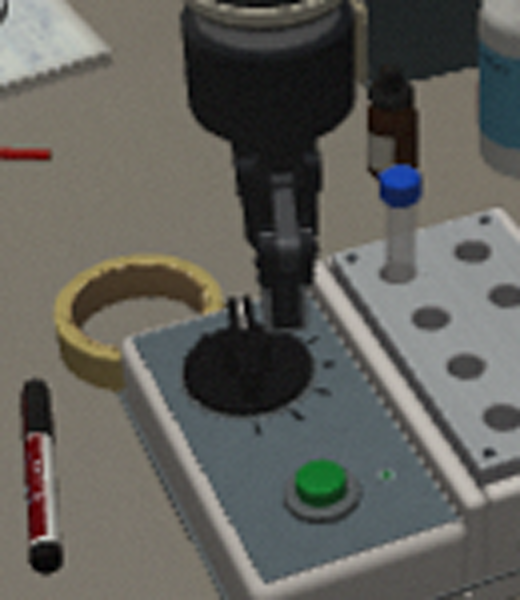

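Run:
```python
from m import *
st([.497,0.001,.079])
```

```text
t 4.23 p [0.4947 0.0013 0.1188] xang 74.5 z [-0.006  0.    -1.   ] F [ 0.6 -0.3  0.8] q [-0.05  0.03  2.09  0.    1.03 -1.35] op -0.001
tool shift cm [0.04 0.25 3.98]
```

Lag is still settling. I'll use slower rows and descend in smaller steps.

Request:
jog_arm(
  deltas=[
    [[0,0,-0.01,0,0,0,255],[0,0,0,0,0,0,255],[0,0,0,0,0,0.5,255],[0,0,0,0,0,0,255],[0,0,0,0,0,0,255]],
  ],
)

```text
time: 4.65
ee_pos: [0.4977, 0.0011, 0.117]
ee_rot: [0.0, 0.792, 0.61, 0.0]
wrist_force: [0.0, -0.1, -0.8]
opening: 0.001
```

Run:
```python
from m import *
st([.497,0.001,.079])
```

```text
t 4.65 p [0.4977 0.0011 0.117 ] xang 75.21 z [ 0.001 -0.    -1.   ] F [ 0.  -0.1 -0.8] q [-0.05  0.03  2.09  0.    1.02 -1.36] op 0.001
tool shift cm [-0.03 -0.07  3.8 ]
```

Request:
jog_arm(
  deltas=[
    [[0,0,0,0,0,0.6,255],[0,0,0,0,0,0.6,255],[0,0,0,0,0,0.6,255],[0,0,0,0,0,0.6,255],[0,0,0,0,0,0.6,255],[0,0,0,0,0,0.6,255],[0,0,0,0,0,0.2,255],[0,0,0,0,0,0,255]],
  ],
)

```text
time: 5.32
ee_pos: [0.4964, 0.0012, 0.0772]
ee_rot: [-0.001, 0.792, 0.61, -0.001]
wrist_force: [-0.2, 0.8, 0.8]
opening: -0.001
```

Run:
```python
from m import *
st([.497,0.001,.079]); c=cam('side','s3.png')
im=cv2.imread('pics/s3.png')[130:230,160:270]; cv2.imwrite('pics/s3z.png',cv2.resize(im,None,fx=6,fy=6,interpolation=cv2.INTER_CUBIC))
```

```text
t 5.32 p [0.4964 0.0012 0.0772] xang 75.23 z [-0.002  0.    -1.   ] F [-0.2  0.8  0.8] q [-0.05  0.08  2.12  0.    0.94 -1.36] op -0.001
tool shift cm [-0.    0.06 -0.18]
```

View pics/s3z.png

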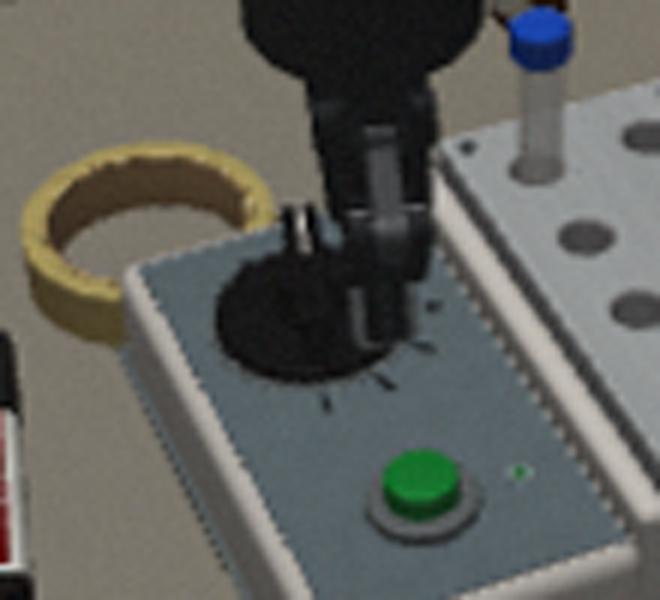

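Request:
jog_arm(
  deltas=[
    [[0,0,0,0,-0.3,0,255],[0,0,0,0,-0.3,0,255],[0,0,0.08,-0.14,-0.19,0,255],[0,0,0.08,-0.14,-0.19,0,255],[0,0,0.08,-0.14,-0.19,0,255],[0,0,0.08,-0.14,-0.19,0,255],[0,0,0.08,-0.14,-0.19,0,255],[0,0,0,0,0,0,255]],
  ],
)

```text
time: 6.03
ee_pos: [0.4838, -0.0009, 0.0803]
ee_rot: [0.003, 0.898, 0.439, 0.004]
wrist_force: [-0.3, -1.2, -0.3]
opening: -0.001
```

```bash
cat >> m.py <<'E'
C=np.array([.4803,.030,.0785])
def chk(f):
    s,X=st(); print('p tool mm',(X.T@(s['ee_pos']-C)*1000).round(1)); cam('side',f)
    im=cv2.imread('pics/'+f)[130:230,160:270]; cv2.imwrite('pics/z'+f,cv2.resize(im,None,fx=6,fy=6,interpolation=cv2.INTER_CUBIC))
E
python3 - <<'E'
from m import *
chk('s4.png')
E
```

```text
t 6.03 p [ 0.4838 -0.0009  0.0803] xang 52.13 z [ 0.009 -0.002 -1.   ] F [-0.3 -1.2 -0.3] q [-0.05  0.05  2.16 -0.    0.93 -0.96] op -0.001
p tool mm [-22.3  21.8  -1.7]
```

View pics/zs4.png

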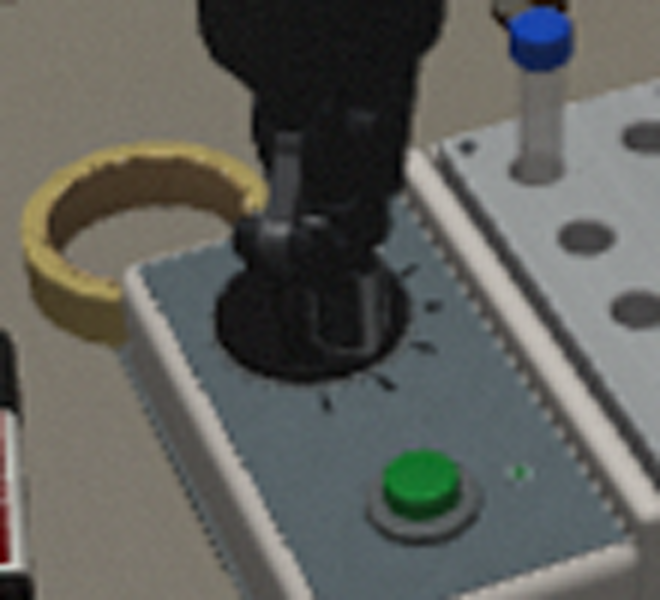

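The fingers now hide the bar in the side view. I'll let the pose settle, then compare angles.

Request:
jog_arm(
  deltas=[
    [[0,0,0,0,0,0,255],[0,0,0,0,0,0,255],[0,0,0,0,0,0,255]],
  ],
)

```text
time: 6.33
ee_pos: [0.4794, 0.0003, 0.0781]
ee_rot: [-0.0, 0.898, 0.441, -0.0]
wrist_force: [0.0, 0.7, -0.3]
opening: 0.001
```

Run:
```python
from m import *
chk('s5.png')
```

```text
t 6.33 p [4.794e-01 3.000e-04 7.810e-02] xang 52.33 z [-0.001  0.    -1.   ] F [ 0.   0.7 -0.3] q [-0.05  0.05  2.16  0.    0.94 -0.96] op 0.001
p tool mm [-24.1  17.4   0.4]
```

Request:
jog_arm(
  deltas=[
    [[0,0,0.087,-0.15,-0.21,0,255],[0,0,0.087,-0.15,-0.21,0,255],[0,0,0.087,-0.15,-0.21,0,255],[0,0,0.087,-0.15,-0.21,0,255],[0,0,0.087,-0.15,-0.21,0,255],[0,0,0.087,-0.15,-0.21,0,255],[0,0,0,0,0,0,255],[0,0,0,0,0,0,255]],
  ],
)

```text
time: 7.05
ee_pos: [0.4647, 0.0042, 0.0781]
ee_rot: [-0.0, 0.981, 0.195, -0.0]
wrist_force: [0.3, 0.9, 0.3]
opening: -0.004
```

Request:
jog_arm(
  deltas=[
    [[0,0,0,0,0,0,255],[0,0,0,0,0,0,255]],
  ],
)

```text
time: 7.22
ee_pos: [0.4651, 0.0042, 0.0782]
ee_rot: [-0.0, 0.981, 0.195, -0.0]
wrist_force: [0.0, 0.6, 0.2]
opening: -0.001
```

Run:
```python
from m import *
chk('s6.png')
```

```text
t 7.22 p [0.4651 0.0042 0.0782] xang 22.5 z [-0.  0. -1.] F [0.  0.6 0.2] q [-0.04  0.02  2.19  0.    0.93 -0.44] op -0.001
p tool mm [-24.   18.    0.3]
```

View pics/zs6.png

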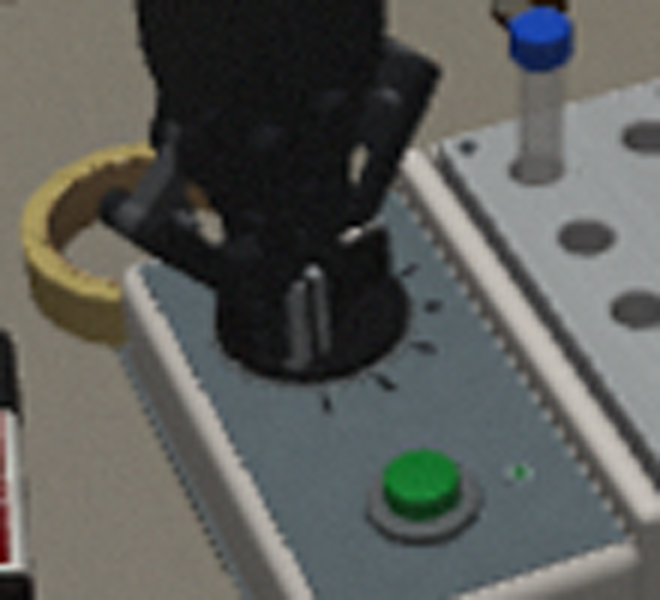

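The bar's pointer end now shows at about (385,250) in the zoom, towards the housing, which fits two clicks. I'll continue with the third.

Request:
jog_arm(
  deltas=[
    [[0,0,0.087,-0.15,-0.22,0,255],[0,0,0.087,-0.15,-0.22,0,255],[0,0,0.087,-0.15,-0.22,0,255],[0,0,0.087,-0.15,-0.22,0,255],[0,0,0.087,-0.15,-0.22,0,255],[0,0,0.087,-0.15,-0.22,0,255],[0,0,0,0,0,0,255],[0,0,0,0,0,0,255]],
  ],
)

```text
time: 7.93
ee_pos: [0.4541, 0.0155, 0.0783]
ee_rot: [-0.0, 0.998, -0.064, 0.0]
wrist_force: [1.1, -0.1, 0.2]
opening: -0.006
```

Request:
jog_arm(
  deltas=[
    [[0,0,0,0,0,0,255],[0,0,0,0,0,0,255]],
  ],
)

```text
time: 8.1
ee_pos: [0.4542, 0.0154, 0.0783]
ee_rot: [-0.0, 0.998, -0.065, 0.0]
wrist_force: [0.2, 0.5, 0.4]
opening: -0.001
```

Run:
```python
from m import *
chk('s7.png')
```

```text
t 8.1 p [0.4542 0.0154 0.0783] xang -7.4 z [ 0.  0. -1.] F [0.2 0.5 0.4] q [-0.02 -0.    2.21  0.    0.93  0.11] op -0.001
p tool mm [-24.   17.8   0.2]
```

View pics/zs7.png

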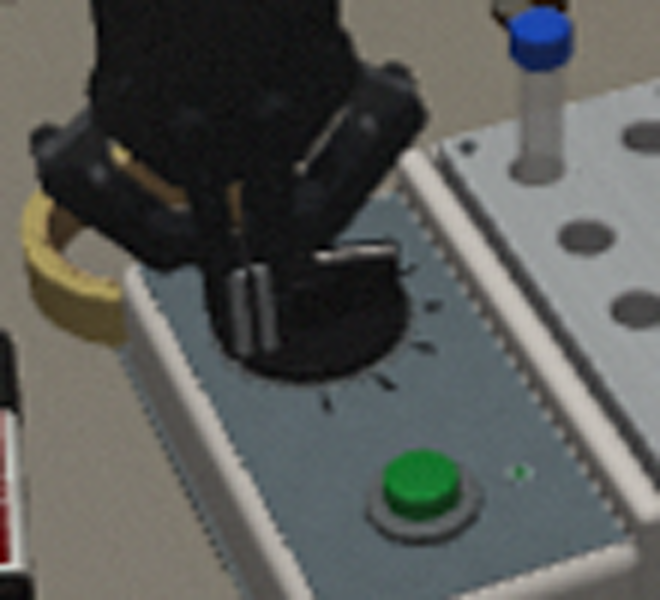

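The white line is visible, from about (318,257) to (398,248) in the zoom. I'll measure its angle.

Run:
```python
from m import *
c=r.read_camera('side')
def z(u,v): return onz(c,(160+u/6,130+v/6),.093)
a,b=z(318,257),z(398,248); print(a,b,np.degrees(np.arctan2(*(b-a)[1::-1])), b-C)
```

```text
[0.48503868 0.02888779 0.093     ] [0.51143885 0.02213954 0.093     ] -14.338562266796055 [ 0.03113885 -0.00786046  0.0145    ]
```

Measured −14°, against the −15° expected after three clicks. Now the last one.

Request:
jog_arm(
  deltas=[
    [[0,0,0.087,-0.15,-0.22,0,255],[0,0,0.087,-0.15,-0.22,0,255],[0,0,0.087,-0.15,-0.21,0,255],[0,0,0.087,-0.15,-0.21,0,255],[0,0,0.087,-0.15,-0.21,0,255],[0,0,0.087,-0.15,-0.21,0,255],[0,0,0,0,0,0,255],[0,0,0,0,0,0,255]],
  ],
)

```text
time: 8.87
ee_pos: [0.4501, 0.0304, 0.0783]
ee_rot: [-0.0, 0.948, -0.319, 0.0]
wrist_force: [0.6, -0.1, -0.0]
opening: 0.001
```

Run:
```python
from m import *
chk('s8.png')
```

```text
t 8.87 p [0.4501 0.0304 0.0783] xang -37.24 z [ 0.  0. -1.] F [ 0.6 -0.1 -0. ] q [ 0.01 -0.01  2.22  0.    0.93  0.66] op 0.001
p tool mm [-24.2  18.    0.2]
```

View pics/zs8.png

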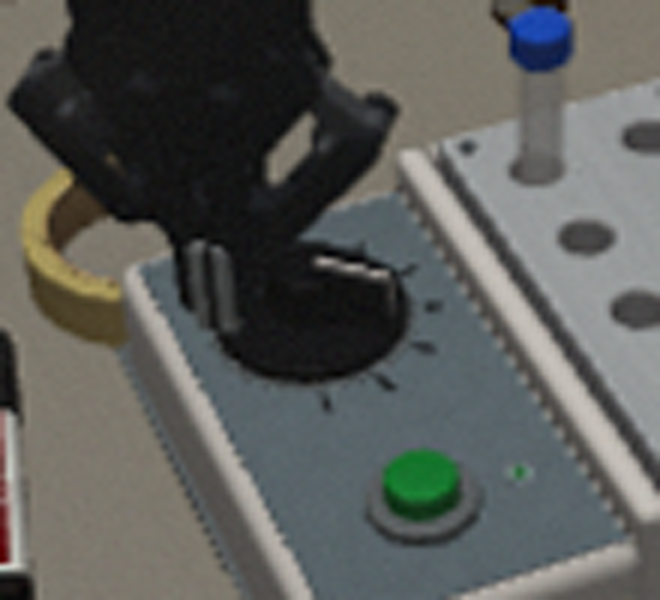

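Run:
```python
from m import *
c=r.read_camera('side')
def z(u,v): return onz(c,(160+u/6,130+v/6),.093)
a,b=z(316,260),z(388,275); print(a,b,np.degrees(np.arctan2(*(b-a)[1::-1])), b-C)
st([.4817,-.0697,.12])
```

```text
[0.48387558 0.02767701 0.093     ] [0.50320775 0.0102726  0.093     ] -41.996136038782076 [ 0.02290775 -0.0197274   0.0145    ]
t 8.97 p [0.4502 0.0303 0.0783] xang -37.28 z [ 0.  0. -1.] F [ 0.5  0.4 -0.2] q [ 0.01 -0.01  2.22  0.    0.93  0.66] op 0.003
tool shift cm [ 8.57  6.05 -4.17]
```

The white line, (316,260) to (388,275), gives −42° against −45° expected: four clicks. I'll back off the flank, rise, and move over the button.

Request:
jog_arm(
  deltas=[
    [[0,0,0,0,0.4,0,255],[0,0,0,0,0.4,0,255],[0,0,0,0,0,-1,255],[0,0,0,0,0,-1.5,255],[0,0,0,0,0,-1.5,255],[0,0,0,0,0,-1.2,255],[0,0,0,0,0,0,255],[0,0,0,0,0,0,255]],
  ],
)

```text
time: 9.63
ee_pos: [0.4461, 0.0238, 0.1315]
ee_rot: [-0.0, 0.947, -0.321, 0.001]
wrist_force: [0.4, -0.1, 0.5]
opening: 0.001
```

Request:
jog_arm(
  deltas=[
    [[0,0,0,1.7,1.0,0,255],[0,0,0,1.7,1.1,0,255],[0,0,0,1.7,1.1,0,255],[0,0,0,1.7,1.0,0,255],[0,0,0,1.7,1.0,0,255],[0,0,0,0,0,0,255],[0,0,0,0,0,0,255],[0,0,0,0,0,0,255]],
  ],
)

```text
time: 10.3
ee_pos: [0.4801, -0.0686, 0.1294]
ee_rot: [-0.0, 0.947, -0.321, -0.001]
wrist_force: [-1.0, 0.7, 0.8]
opening: -0.006
```

Run:
```python
from m import *
chk('s9.png'); st([.4817,-.0697,.082])
```

```text
t 10.3 p [ 0.4801 -0.0686  0.1294] xang -37.44 z [-0.002  0.001 -1.   ] F [-1.   0.7  0.8] q [-0.19 -0.01  2.11  0.    1.04  0.46] op -0.006
p tool mm [ 59.7  78.4 -50.9]
t 10.35 p [ 0.4801 -0.0683  0.1295] xang -37.41 z [-0.002  0.001 -1.   ] F [ 0.1  1.4 -0.1] q [-0.19 -0.01  2.11  0.    1.04  0.46] op -0.001
tool shift cm [0.22 0.01 4.75]
```

View pics/zs9.png

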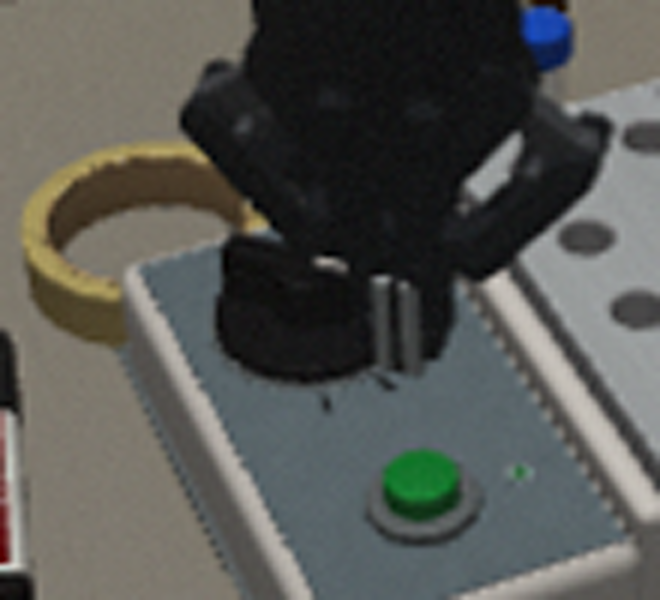

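The dial is unchanged and the fingertips hang over the button, above the point at (420,480) in the zoom. I'll go down close to it, then press.

Request:
jog_arm(
  deltas=[
    [[0,0,0,0.2,0,0.8,255],[0,0,0,0,0,1,255],[0,0,0,0,0,1,255],[0,0,0,0,0,1,255],[0,0,0,0,0,0.6,255],[0,0,0,0,0,0,255],[0,0,0,0,0,0,255],[0,0,0,0,0,0,255]],
  ],
)

```text
time: 11.02
ee_pos: [0.483, -0.0703, 0.0864]
ee_rot: [-0.0, 0.947, -0.321, 0.0]
wrist_force: [0.4, 0.4, -0.4]
opening: -0.002
```

Run:
```python
from m import *
chk('s10.png'); st([.4817,-.0697,.074])
```

```text
t 11.02 p [ 0.483  -0.0703  0.0864] xang -37.41 z [ 0. -0. -1.] F [ 0.4  0.4 -0.4] q [-0.2   0.05  2.14  0.    0.95  0.46] op -0.002
p tool mm [63.  78.  -7.9]
t 11.07 p [ 0.4832 -0.0704  0.0867] xang -37.41 z [ 0.001 -0.    -1.   ] F [-0.2 -0.8 -0.4] q [-0.2   0.05  2.14 -0.    0.95  0.46] op -0.002
tool shift cm [-0.16  0.04  1.27]
```

View pics/zs10.png

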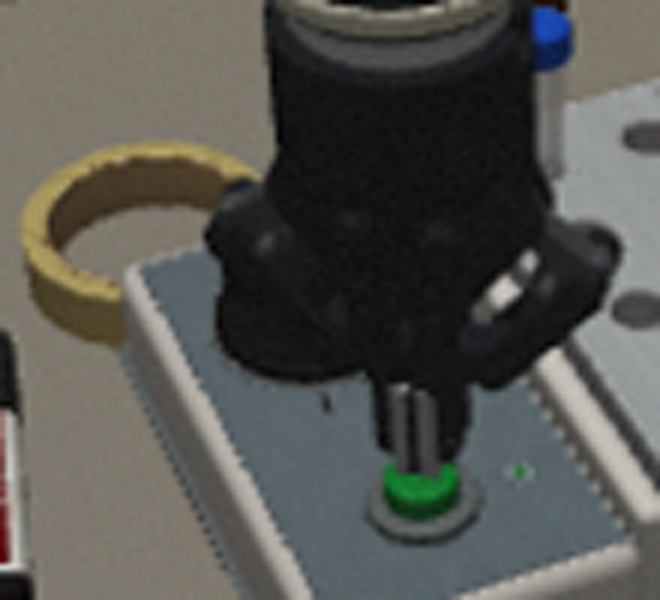

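The tips are centred just above the green button, and it is still up. Now I press.

Request:
jog_arm(
  deltas=[
    [[0,0,0,-0.1,0,0.4,255],[0,0,0,0,0,0.3,255],[0,0,0,0,0,0.3,255],[0,0,0,0,0,0.2,255],[0,0,0,0,0,0.1,255],[0,0,0,0,0,0,255],[0,0,0,0,0,0,255],[0,0,0,0,0,0,255]],
  ],
)

```text
time: 11.73
ee_pos: [0.4822, -0.0697, 0.074]
ee_rot: [-0.0, 0.947, -0.321, 0.0]
wrist_force: [-2.1, 0.5, 6.5]
opening: 0.001
```

Run:
```python
from m import *
chk('s11.png')
```

```text
t 11.73 p [ 0.4822 -0.0697  0.074 ] xang -37.42 z [ 0.001 -0.    -1.   ] F [-2.1  0.5  6.5] q [-0.19  0.07  2.15  0.    0.93  0.46] op 0.001
p tool mm [62.1 78.   4.5]
```

View pics/zs11.png

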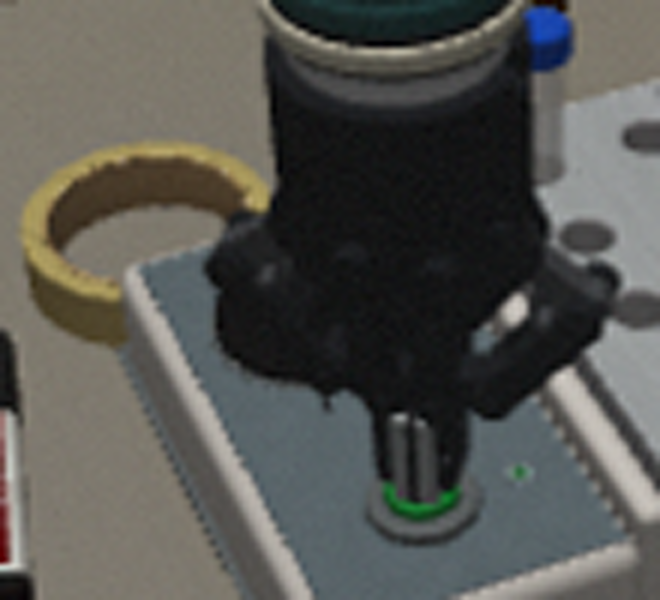

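Force is 6.5 N at z 0.074 and the button looks down. I'll press 1.5 mm deeper to be sure it's on its stop, then lift off.

Request:
jog_arm(
  deltas=[
    [[0,0,0,0,0,0.15,255],[0,0,0,0,0,0,255],[0,0,0,0,0,0,255]],
  ],
)

```text
time: 12.03
ee_pos: [0.4824, -0.0697, 0.0739]
ee_rot: [-0.0, 0.947, -0.321, 0.0]
wrist_force: [-5.2, 0.8, 16.1]
opening: 0.002
```

Request:
jog_arm(
  deltas=[
    [[0,0,0,0,0,-0.5,255],[0,0,0,0,0,-1,255],[0,0,0,0,0,-2,255],[0,0,0,0,0,-3,255],[0,0,0,0,0,-3,255],[0,0,0,0,0,-3,255],[0,0,0,0,0,0,255],[0,0,0,0,0,0,255]],
  ],
)

```text
time: 12.7
ee_pos: [0.4835, -0.07, 0.1994]
ee_rot: [-0.0, 0.947, -0.321, 0.003]
wrist_force: [-0.8, 0.8, 0.2]
opening: -0.001
```

Request:
jog_arm(
  deltas=[
    [[0,0,0,2.5,3,0,255],[0,0,0,2.5,3,0,255],[0,0,0,2.5,3,0,255],[0,0,0,2.5,3,0,255],[0,0,0,2.5,3,0,255],[0,0,0,2.5,3,0,255],[0,0,0,0,0,0,255],[0,0,0,0,0,0,255]],
  ],
)

```text
time: 13.37
ee_pos: [0.4903, -0.3049, 0.1945]
ee_rot: [-0.001, 0.947, -0.322, -0.002]
wrist_force: [0.7, 0.8, 1.0]
opening: -0.001
```

Run:
```python
from m import *
st(); c=cam('side','s12.png'); t=cam('top','t12.png')
im=cv2.imread('pics/t12.png')[140:290,180:320]; cv2.imwrite('pics/t12z.png',cv2.resize(im,None,fx=4,fy=4,interpolation=cv2.INTER_CUBIC))
im=cv2.imread('pics/s12.png')[120:270,140:320]; cv2.imwrite('pics/s12z.png',cv2.resize(im,None,fx=4,fy=4,interpolation=cv2.INTER_CUBIC))
```

```text
t 13.37 p [ 0.4903 -0.3049  0.1945] xang -37.61 z [-0.003  0.002 -1.   ] F [0.7 0.8 1. ] q [-0.6   0.11  1.86  0.    1.18  0.06] op -0.001
```

View pics/t12z.png

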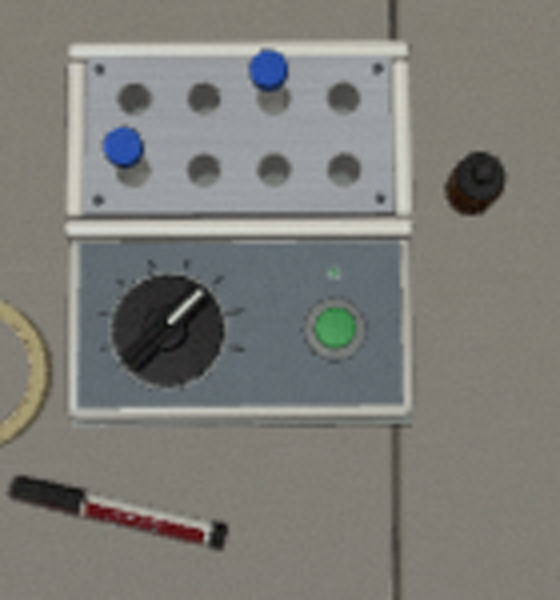

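View pics/s12z.png

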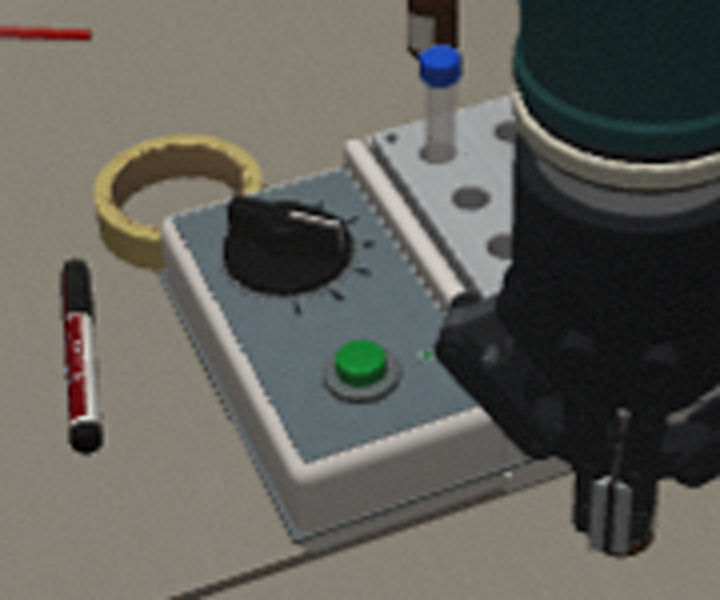

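The dial's white line runs from (170,322) to (203,290), which is 45° and on the sixth dash, four on from the second. The button is up, and the tubes, marker and bottle are where they were. I'll hand in.

Run:
```python
from m import *
r.close_job(); st()
```

```text
the job is handed in; nothing more can be done
the job is handed in; nothing more can be done
```

I turned the speed dial four clicks clockwise, then pressed the green start button fully down and let it come up again. The job is handed in; it reports no verdict.

- **Dial:** I pushed the blunt end of the bar with the shut fingertips, on its flank only. The pointer started at the second dash. The last top picture shows it on the sixth, about 45°. An earlier side-view estimate of −42° against an expected −45° is within reading error.
- **Button:** I pressed only after the dial had settled. The fingertips stopped at z 0.074 m, which matches full travel, and the force rose to about 16 N when I pushed 1.5 mm further. The last pictures show the button up.
- **Surroundings:** In the last pictures the tubes stand in the block, and the marker and bottle look unmoved. I judged these by eye rather than measuring them. The arm was clear of everything, at about 13 s of the 54 s allowed.

No check failed. The arm lagged up to about 5 mm behind fast moves, so I let it settle before each reading.

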